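# Index the tin, fit its nested lids, lift off the outer cover

## Task

Push the tin's carrier along its rail from the loading end to the next station (the green mark), so that it rests in that detent. Then take the nested lids off their stand together by the red knob of the inner sealing lid, lower them gently into the tin's mouth until the sealing lid is fully seated, and let go. Last, take the blue outer cover by its metal collar and lift it alone straight up, leaving the sealing lid seated and the carrier in its detent, so the seal can be inspected; finish while still holding the cover level over the tin, its lower edge about 4 cm clear above the red knob, and leave the jars and other things around undisturbed.

Things in the scene. Friction and masses are not known exactly. Their poses are not given: they have to be found in the camera images.
- rail: Rail slide bolted to the table: aluminium base 70 x 340 mm, two steel guide rods, dark end blocks 20 mm high. Origin: centre of its underside, on the table. Its y axis runs along the rail, from the loading end towards the stations; its x axis across; z up. Small coloured plates stand beside the rail at the stations, green at the first and yellow at the exit. Fixed; its place and yaw vary.
- carrier (a joint): Travel of the grey carrier along the rail's +y, in m. 0 = loading end stop; it starts at 0 to 0.030. Green station (sprung ball detent) at 0.080; yellow exit station (another detent) at 0.130, end stop at 0.135. It slides with about 1 N of friction and stays where left; entering or leaving a detent takes about 8 N; within 3 mm of a station the ball draws it in.
- tin_mouth (a point): Centre of the tin's rim plane. The steel tin is clamped to the carrier: 82 mm outside, about 75 mm inside diameter, wall 3 mm, 50 mm tall, open at the top, 46 mm deep (a yellow wax cake fills the lowest 14 mm). The rim is 78 mm above the table. Axes parallel to the rail's.
- push_post (a point): Centre of the top of the orange upright post on the carrier, 80 mm behind the tin's axis (towards the rail's -y). Diameter 16 mm, 45 mm tall, top 73 mm above the table; the carrier's deck (86 mm across the rail, reaching from 100 mm behind to 55 mm ahead of the tin's axis) lies 28 mm above the table. It can be pushed or pinched.
- lid_stand: Grey stand on which the nested lids start: foot 104 mm across and 4 mm thick, tube 82 mm outside, about 75 mm inside, rim 30 mm above the table. Origin: centre of its underside. Fixed; its place varies. (Not part of the job: the room's solid blue air hose hangs upright 0.05 m ahead and 0.21 m left of the robot's base axis; keep shoulder and elbow off it: stay turned right, tool tilted if need be.)
- seal_lid: Inner sealing lid, about 0.13 kg. Black flange 86 mm across, 4 mm thick; below it a plug 70 mm across and 9 mm deep, with a chamfered foot; above it a red knob rod of 16 mm diameter whose top is 66 mm above the origin. Origin: centre of the flange's underside, which rests on the tin's or the stand's rim (seated = origin at the middle of tin_mouth); z up through the knob. Loose.
- knob_top (a point): Centre of the top of the red knob. While the lids are nested the knob stands 28 mm above the collar; pinch it there to carry both lids (the cover rests on the flange).
- dust_cover: Outer cover, about 0.10 kg: blue ring plate 98 mm across, 4 mm thick, with a skirt (92 mm inside) reaching 12 mm below the origin, and a metal collar round the central hole: 34 mm outside, 26 mm inside diameter, from 4 to 34 mm above the origin. Origin: centre of the plate's underside, which rests on the sealing lid's flange, 4 mm above that lid's origin; z up. The red knob passes through the collar with 5 mm play all round. Loose.
- collar_top (a point): Centre of the top rim of the cover's metal collar; pinch the collar, below this, to lift the cover alone.
- jar_purple: Bystander: purple screw-lid jar, 60 mm across, 72 mm tall. Origin: centre of its underside. Leave it alone.
- jar_green: Bystander: white jar with green lid, 64 mm across, 56 mm tall. Origin: centre of its underside. Leave it alone.
- wax_tin: Bystander: flat white tin with red lid, 80 mm across, 34 mm tall. Origin: centre of its underside. Leave it alone.
- touchup_bottle: Bystander: slim grey bottle with black cap, 26 mm across, 74 mm tall. Origin: centre of its underside. Leave it alone.
- torch: Bystander: black pocket torch standing on end, 31 mm across, 109 mm tall. Origin: centre of its underside. Leave it alone.
- measuring_cup: Bystander: white plastic measuring cup, 60 mm across, 59 mm tall. Origin: centre of its underside. Leave it alone.
Things that resemble listed ones, but are neither listed nor needed, are in the scene too. Several things have the shape of the seal_lid; the one meant has the colours described above.

How it is judged:
By the outcome, as a careful person would: the job done as asked, in the order asked, and still so for the second after the job is handed in, while the arm keeps its last pose, push and grip.
It also fails if it takes over 53 s, if anything falls off the work surface, if the arm or the gripper's body presses on something with over 40 N, if the wrist force passes 120 N, or if a joint passes its speed limit or range.

## Robot

A 6-joint arm with a two-finger parallel gripper is mounted at the origin on a cart in front of the work surface, level with it; the furniture and walls round the work are solid. World frame = base frame: x ahead of the robot, y to its left, z up, the work surface at z = 0. Lengths are in mm, angles in rad, forces in N, time in s.
With the tool pointing down it reaches from about 350 to 775 mm from the base axis. Payload 7.3 kg.
Tool frame: the origin (TCP) lies on the centre line of the jaws, within the pads' length; the fingertips stand finger_overhang ahead of it and the grasp point (between the pads) lies 8 mm behind it (finger_overhang is the distance from the TCP to the fingertips, in mm); z points along the fingers, y is the line along which they close (so a half turn about z gives the same grasp; the last joint's range is limited). The gripper opens to 92 mm and grips with 3 to 60 N. Pads are 19 mm wide; open, the fingers measure 130 mm over their backs; the gripper's body (75 mm by 190 mm) begins 47 mm behind the grasp point.
Start: joints at [-1.486, 0.342, 1.524, -0, 1.275, -0.146], TCP at [120.118, -511.092, 237.741] pointing down, gripper open.
Joint ranges: [-2.53, 2.53], [-0.77, 2.02], [0.04, 2.7], [-1, 4.14], [0.28, 2.66], [-3.11, 3.11]. Speed limits (rad/s): [2.57, 2.57, 3.14, 3.14, 3.14, 3.14].

## Interface

Orientations are given as [roll, pitch, yaw] about the fixed x, y, z axes, in that order (R = Rz(yaw) Ry(pitch) Rx(roll)).
In Python, from plant import get_obs, capture, close_job, finger_overhang gives the robot as it stands.
- The arm moves only by the shell command python3 -m inch 'ROWS'. ROWS is JSON, one flat list of numbers, 7 for each row, row after row: the turn, a rotation vector about the tool's x, y, z scaled (see below), then the shift along the tool's x, y, z scaled (see below), then the closure, from -1 (fully open) to 1 (shut). In form: [ax, ay, az, tx, ty, tz, gripper, ax, ay, az, tx, ty, tz, gripper, ...]. A call has 1 to 10 rows; each row shifts and turns the commanded pose from where the row before left it, along the tool's axes as they then stand; what a row does not reach is not made up. The controller multiplies each number of a shift by 0.8 m and each number of a turn by 1.5 rad. A row lasts 1/12 s, in which the tool goes at most 41.7 mm and 7.16 degrees, less where a joint would pass 70% of its speed; a pose out of reach is approached as far as the arm can. A call with a number of a shift or a turn outside -1 to 1 is refused whole. A call with a gripper value outside its range is refused whole. The fingers move at their own pace and stop on an object; the grip force is fixed at half the most. Time passes only in rows, so rows that do not move let the fingers close. It gives the time, the measured TCP pose, the force, the opening and the grip force at its end, in the units of the state.
- get_obs(): the state, without advancing time (a new reading comes with each control period).
- capture(name): name is "scene" or "top"; returns a dict with "image" (384x512x3 uint8, red, green, blue), "mtx" (3x3 intrinsics, pixels), "pose" (4x4, takes a point from camera to world coordinates). Camera axes: x right, y up, looking along -z (the intrinsics and any distortion apply to the point x, -y, -z); pixel columns grow to the right and rows downward; lengths in mm; the calibration is good to about 2 mm. A picture is of the moment at which its call begins. There is no depth.
- close_job(): hands the job in; it is judged then, once.
The state is a dict: "time": time; "joint_positions": joint angles; "dq": joint speeds; "tau": joint torques, N m; "tool_pos": TCP position; "tcp_rot": TCP orientation; "contact_force": force on the tool from outside, world axes, zero at the start; "moment": the same for the moment, N m; "grip_width": finger opening in mm; "finger_force": force on a finger pad.
Only numpy, scipy, OpenCV 4.12 (cv2) and the standard library are available. Lean on these libraries where they do the work, as an engineer would, in place of code of your own. Each camera call takes 0.05 s, during which the arm holds its last target. There are 200 camera calls.

## Working session

There is one attempt and no reset: what is moved stays moved. The work goes in short steps, Python scripts to look and compute and a shell command to move; the robot and the scene stay as the last step left them, time stands still between calls to the robot, and variables do not carry over. Pictures are saved under pics/ and viewed, at most 10 in all, crops included, and the job is handed in when it is done.

```bash
ls; mkdir -p pics; python3 - <<'E'
from plant import *
import cv2
print(finger_overhang, get_obs())
for n in("scene","top"):
    c=capture(n); cv2.imwrite(f"pics/{n}0.png",c["image"][:,:,::-1]); print(c["mtx"],c["pose"],[k for k in c])
E
```

```text
pics
11.0 {'time': 0.0, 'joint_positions': array([-1.48601237e+00,  3.42705339e-01,  1.52498793e+00,  3.23369647e-06,
        1.27538077e+00, -1.45998867e-01]), 'dq': array([-0.00063019,  0.00056288, -0.00184538, -0.00067738, -0.000536  ,
        0.00252943]), 'tau': array([ 9.26639805e-04, -4.31243849e+01, -2.44224983e+01,  7.17474218e-02,
        5.58800879e-02, -1.50353062e-04]), 'tool_pos': array([ 120.07965761, -510.70079987,  237.06411408]), 'tcp_rot': array([-3.14012747e+00, -2.18573459e-04,  2.30781724e-01]), 'contact_force': array([-0.44895921,  0.00626299,  0.47329058]), 'moment': array([0.00185548, 0.01786165, 0.01544609]), 'finger_force': 0.0, 'grip_width': 91.70024525987372}
[[377.74134117   0.         247.158808  ]
 [  0.         377.74134117 191.73115301]
 [  0.           0.           1.        ]] [[-8.18605486e-01  3.04039815e-01 -4.87283131e-01  1.36091900e+02]
 [-5.73846062e-01 -4.68700197e-01  6.71580838e-01  3.93676213e+02]
 [-2.42023861e-02  8.29385264e-01  5.58152603e-01  5.84017235e+02]
 [ 0.00000000e+00  0.00000000e+00  0.00000000e+00  1.00000000e+00]] ['image', 'mtx', 'pose']
[[358.31996727   0.         262.64763846]
 [  0.         358.31996727 191.69228539]
 [  0.           0.           1.        ]] [[ 8.91945512e-04  9.89247834e-01 -1.46246121e-01  4.40259886e+02]
 [-9.99969254e-01 -2.57039755e-04 -7.83743256e-03 -1.79024399e+02]
 [-7.79075425e-03  1.46248615e-01  9.89217189e-01  9.16595779e+02]
 [ 0.00000000e+00  0.00000000e+00  0.00000000e+00  1.00000000e+00]] ['image', 'mtx', 'pose']
```

View pics/scene0.png

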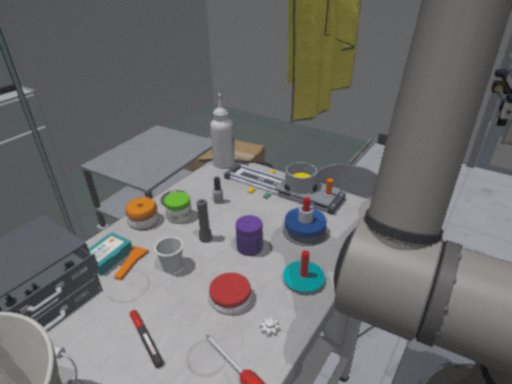

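View pics/top0.png

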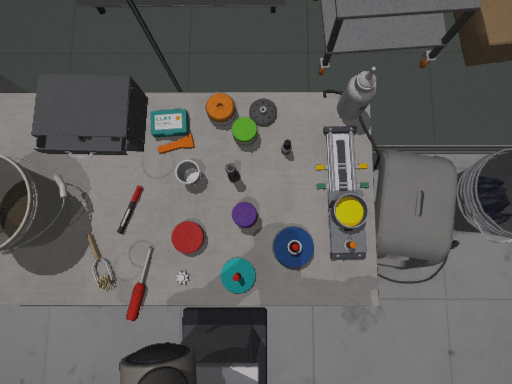

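```bash
cat > h.py <<'E'
import numpy as np, cv2
from plant import *
def proj(c,P):
    T=np.linalg.inv(c["pose"]); q=(T[:3,:3]@np.asarray(P,float).reshape(-1,3).T).T+T[:3,3]
    q=q*[1,-1,-1]; u=(c["mtx"]@q.T).T; return u[:,:2]/u[:,2:]
def ray(c,uv):
    uv=np.asarray(uv,float).reshape(-1,2); d=(np.linalg.inv(c["mtx"])@np.c_[uv,np.ones(len(uv))].T).T*[1,-1,-1]
    return c["pose"][:3,3],(c["pose"][:3,:3]@d.T).T
def onz(c,uv,z):
    o,d=ray(c,uv); return o+d*((z-o[2])/d[:,2])[:,None]
def tri(cs,uvs):
    A=np.zeros((3,3));b=np.zeros(3);L=[]
    for c,uv in zip(cs,uvs):
        o,d=ray(c,uv); d=d[0]/np.linalg.norm(d[0]); M=np.eye(3)-np.outer(d,d);A+=M;b+=M@o;L.append((M,o))
    p=np.linalg.solve(A,b); return p,[round(float(np.linalg.norm(M@(p-o))),1) for M,o in L]
def hsv(c): return cv2.cvtColor(c["image"],cv2.COLOR_RGB2HSV)
def mask(c,lo,hi,box=None):
    m=cv2.inRange(hsv(c),np.array(lo),np.array(hi))
    if box: k=np.zeros_like(m);x0,y0,x1,y1=box;k[y0:y1,x0:x1]=255;m&=k
    return m
def blobs(m,amin=8):
    n,l,s,ce=cv2.connectedComponentsWithStats(m); return [(s[i].tolist(),ce[i].round(2).tolist()) for i in range(1,n) if s[i][4]>=amin]
E
python3 - <<'E'
from h import *
t=capture("top");s=capture("scene")
cv2.imwrite("pics/c1.png",cv2.resize(t["image"][115:270,260:390,::-1],None,fx=3.8,fy=3.8,interpolation=cv2.INTER_CUBIC))
cv2.imwrite("pics/c2.png",cv2.resize(s["image"][155:255,215:365,::-1],None,fx=5,fy=5,interpolation=cv2.INTER_CUBIC))
for n,c,bx in(("top",t,(270,110,390,270)),("scene",s,(220,150,370,270))):
    print(n)
    for k,lo,hi in(("orange",(6,150,120),(17,255,255)),("yellow",(22,150,100),(34,255,255)),("green",(65,60,40),(95,255,255)),("red",(0,150,60),(5,255,255)),("red2",(172,150,60),(180,255,255)),("blue",(105,130,50),(120,255,255))):
        print(k,blobs(mask(c,lo,hi,bx)))
E
```

```text
top
orange [([350, 242, 6, 6, 32], [352.5, 244.5])]
yellow [([359, 163, 8, 6, 39], [362.74, 165.72]), ([316, 165, 8, 5, 40], [319.5, 167.0]), ([336, 197, 28, 30, 641], [349.12, 211.12])]
green [([361, 182, 8, 6, 43], [364.6, 184.79]), ([317, 184, 8, 5, 40], [320.5, 186.0])]
red [([291, 244, 8, 7, 43], [294.84, 246.67])]
red2 []
blue [([274, 227, 40, 40, 1040], [293.08, 246.6])]
scene
orange [([327, 178, 6, 16, 52], [328.54, 183.9])]
yellow [([294, 173, 15, 4, 51], [300.92, 174.53]), ([249, 188, 5, 4, 16], [251.19, 189.62])]
green [([264, 193, 6, 5, 21], [266.48, 194.9]), ([284, 260, 17, 10, 118], [293.42, 265.44]), ([308, 262, 14, 8, 81], [313.53, 266.28])]
red [([304, 198, 6, 12, 42], [306.1, 202.98]), ([302, 251, 7, 14, 42], [304.5, 256.64])]
red2 [([305, 202, 4, 3, 8], [306.38, 203.25]), ([302, 265, 3, 5, 11], [303.09, 266.73])]
blue [([286, 209, 40, 26, 603], [304.74, 223.06])]
```

View pics/c1.png

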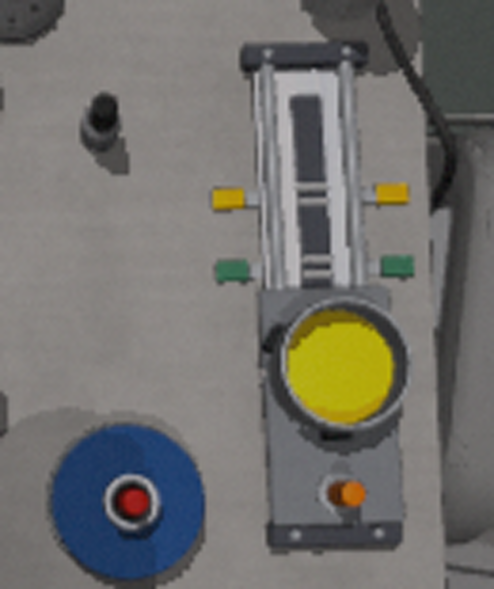

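View pics/c2.png

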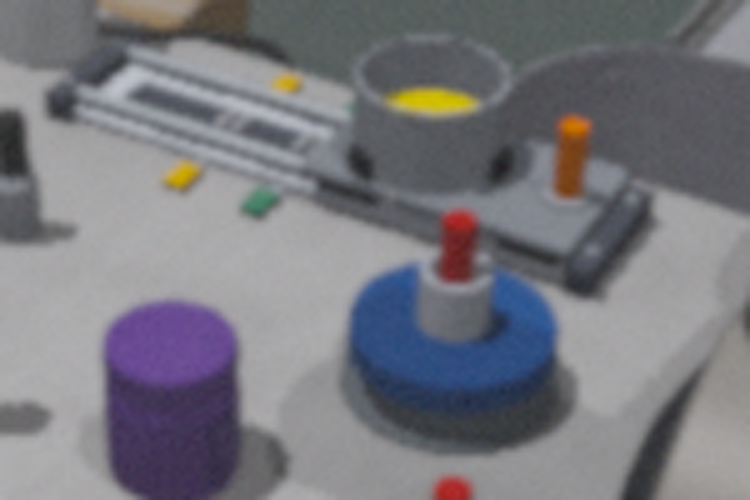

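```bash
python3 - <<'E'
from h import *
np.set_printoptions(precision=1,suppress=True)
t=capture("top");s=capture("scene")
def P(n,a,b,z): print(n,*[x for x in tri([t,s],[a,b])],"plane",onz(t,a,z)[0],onz(s,b,z)[0])
P("post",(352.9,244.2),(330,179.4),73)
P("knob",(295,247),(307,198.6),100 if 0 else 96)
P("rim",(350,211.3),(301.8,171),78)
a,b=onz(t,[(340.3,129.5),(348.2,255.8)],20); d=b-a; print("ends",a,b,np.linalg.norm(d),"yaw",np.arctan2(a[1]-b[1],a[0]-b[0]))
for n,p,q in(("green",(364.6,184.8),(320.5,186)),("yel",(362.7,165.7),(319.5,167))):
    a,b=onz(t,[p,q],6); print(n,a,b,"axis yaw",np.arctan2(a[1]-b[1],a[0]-b[0])+np.pi/2)
P("greenL",(320.5,186),(266.5,194.9),6)
# blue plate centre in top
m=mask(t,(105,120,40),(122,255,255),(270,220,320,275)); c=max(cv2.findContours(m,0,1)[0],key=cv2.contourArea); h=cv2.convexHull(c); e=cv2.fitEllipse(h);print("blue",e,onz(t,e[0],38)[0])
E
```

```text
post [ 440.7 -383.2   71. ] [0.9, 0.9] plane [ 441.5 -382.3   73. ] [ 438.7 -380.6   73. ]
knob [ 435.  -246.    94.4] [0.1, 0.1] plane [ 435.1 -245.8   96. ] [ 433.8 -243.9   96. ]
rim [ 517.9 -378.3   73.3] [0.3, 0.3] plane [ 517.8 -377.    78. ] [ 514.1 -371.3   78. ]
ends [ 735.7 -373.    20. ] [ 413.4 -382.5   20. ] 322.4763864396256 yaw 0.02942726348634777
green [ 592.7 -433.9    6. ] [ 589.6 -320.6    6. ] axis yaw 0.027195086557301185
yel [ 642.9 -431.     6. ] [ 639.5 -319.1    6. ] axis yaw 0.029926484138008025
greenL [ 590.1 -321.     3.3] [0.0, 0.0] plane [ 589.6 -320.6    6. ] [ 588.  -317.7    6. ]
blue ((293.2208557128906, 246.6986541748047), (39.32188034057617, 40.049522399902344), 146.8252716064453) [ 435.5 -246.2   38. ]
```

```bash
cat >> h.py <<'E'
def to(x,y,z,yaw=0.029):
    from scipy.spatial.transform import Rotation as R
    o=get_obs(); Rm=R.from_euler("xyz",o["tcp_rot"]); T=R.from_euler("xyz",[np.pi,0,yaw])
    d=Rm.inv().apply(np.array([x,y,z])-o["tool_pos"]); w=(Rm.inv()*T).as_rotvec()
    print("t",round(o["time"],2),"pos",o["tool_pos"].round(1),"yaw",o["tcp_rot"].round(3),"F",o["contact_force"].round(1),"w",round(o["grip_width"],1),"ff",round(o["finger_force"],1))
    print("d mm",d.round(1),"units",(d/800).round(4),"turn units",(w/1.5).round(4),"steps",round(np.linalg.norm(d)/41.7,1))
E
python3 -m inch '[0,0,0.067,0,0,0.05,0, 0,0,0.067,0,0,0.05,0, 0,0,0,0.045,-0.0166,0,0, 0,0,0,0.045,-0.0166,0,0, 0,0,0,0.045,-0.0166,0,0, 0,0,0,0.045,-0.0166,0,0, 0,0,0,0.045,-0.0166,0,0, 0,0,0,0.045,-0.0166,0,0, 0,0,0,0.045,-0.0166,0,0, 0,0,0,0.045,-0.0166,0,0]'; python3 -c "
from h import *
to(440,-382,50)"
```

```text
time: 1.13
tool_pos: [406.5, -395.3, 157.8]
tcp_rot: [3.141, 0.0, 0.03]
contact_force: [-1.1, -1.2, 0.5]
grip_width: 46.2
finger_force: 0.0
t 1.13 pos [ 406.5 -395.3  157.8] yaw [3.141 0.    0.03 ] F [-1.1 -1.2  0.5] w 46.2 ff 0.0
d mm [ 33.9 -12.3 107.8] units [ 0.0424 -0.0154  0.1347] turn units [0.0001 0.     0.0005] steps 2.7
```

```bash
python3 -m inch '[0,0,0,0.042,-0.0154,0,0, 0,0,0,0,0,0.03,0, 0,0,0,0,0,0.035,0, 0,0,0,0,0,0.035,0, 0,0,0,0,0,0.025,0, 0,0,0,0,0,0.01,0, 0,0,0,0,0,0,0, 0,0,0,0,0,0,1, 0,0,0,0,0,0,1, 0,0,0,0,0,0,1]'; python3 -m inch '[0,0,0,0,0,0,1, 0,0,0,0,0,0,1, 0,0,0,0,0,0,1, 0,0,0,0,0,0,1]';python3 -c "
from h import *
to(440+73,-382+2,50)"
```

```text
time: 1.97
tool_pos: [438.7, -383.9, 51.4]
tcp_rot: [3.139, -0.002, 0.03]
contact_force: [-0.7, 0.6, 0.9]
grip_width: 30.3
finger_force: 0.0
time: 2.3
tool_pos: [438.0, -380.6, 50.7]
tcp_rot: [-3.138, 0.001, 0.03]
contact_force: [-0.1, 9.5, 8.5]
grip_width: 15.3
finger_force: 30.0
t 2.3 pos [ 438.  -380.6   50.7] yaw [-3.138e+00  1.000e-03  3.000e-02] F [-0.1  9.5  8.5] w 15.3 ff 30.0
d mm [75.   1.6  0.6] units [0.0938 0.002  0.0008] turn units [-0.0025  0.0004  0.0005] steps 1.8
```

```bash
python3 -m inch '[0,0,0,0.005,-0.0019,0,1, 0,0,0,0.01,0,0,1, 0,0,0,0.01,0,0,1, 0,0,0,0.01,0,0,1, 0,0,0,0.01,0,0,1, 0,0,0,0.01,0,0,1, 0,0,0,0.01,0,0,1, 0,0,0,0.01,0,0,1, 0,0,0,0.007,0,0,1, 0,0,0,0,0,0,1]'; python3 - <<'E'
from h import *
to(440+73,-382+2,50)
t=capture("top");s=capture("scene")
cv2.imwrite("pics/c3.png",np.hstack([cv2.resize(t["image"][140:260,310:390,::-1],None,fx=4,fy=4,interpolation=cv2.INTER_CUBIC),cv2.resize(s["image"][135:255,225:345,::-1],None,fx=4,fy=4,interpolation=cv2.INTER_CUBIC)]))
E
```

```text
time: 3.13
tool_pos: [504.3, -378.6, 50.7]
tcp_rot: [-3.141, 0.0, 0.03]
contact_force: [2.4, 6.1, 4.3]
grip_width: 15.4
finger_force: 30.0
t 3.13 pos [ 504.3 -378.6   50.7] yaw [-3.141  0.     0.03 ] F [2.4 6.1 4.3] w 15.4 ff 30.0
d mm [8.7 1.6 0.7] units [0.0109 0.002  0.0009] turn units [-0.0007  0.      0.0008] steps 0.2
```

View pics/c3.png

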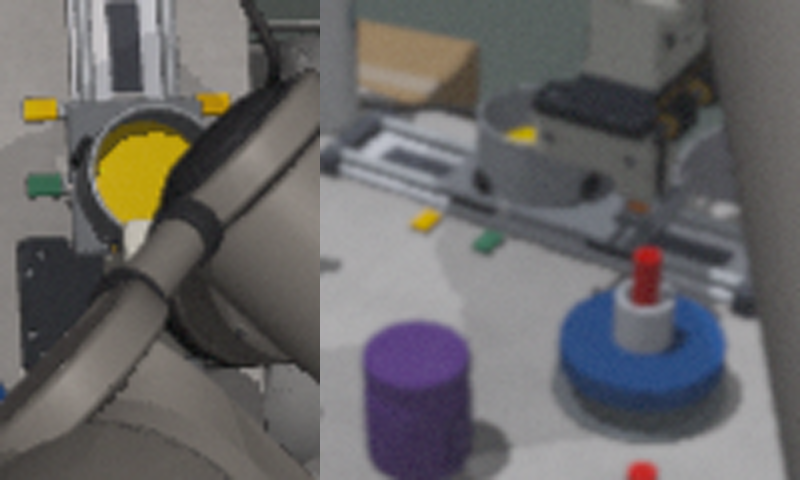

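```bash
python3 -c "
from h import *
t=capture('top'); print(onz(t,[(326.75,165.2)],28))"
for i in 1; do python3 -m inch '[0,0,0,0.003,0,0,1, 0,0,0,0,0,0,1]'; done; python3 -m inch '[0,0,0,0.0025,0,0,1, 0,0,0,0,0,0,1]';  python3 -m inch '[0,0,0,0.0025,0,0,1, 0,0,0,0,0,0,1]'
```

```text
[[ 639.36943753 -334.17350361   28.        ]]
time: 3.45
tool_pos: [507.1, -378.6, 50.7]
tcp_rot: [-3.141, -0.002, 0.03]
contact_force: [2.9, 6.4, 3.7]
grip_width: 15.3
finger_force: 30.0
time: 3.62
tool_pos: [509.2, -378.5, 50.7]
tcp_rot: [-3.141, -0.002, 0.03]
contact_force: [2.5, 4.7, 3.1]
grip_width: 15.0
finger_force: 30.0
time: 3.78
tool_pos: [510.2, -378.5, 50.7]
tcp_rot: [-3.141, 0.0, 0.03]
contact_force: [-1.9, 5.4, 7.4]
grip_width: 15.2
finger_force: 30.0
```

```bash
for i in 1; do python3 -m inch '[0,0,0,0.0015,0,0,1, 0,0,0,0,0,0,1]'; done; python3 -m inch '[0,0,0,0.0015,0,0,1, 0,0,0,0,0,0,1]';  python3 -m inch '[0,0,0,0.0015,0,0,1, 0,0,0,0,0,0,1]'
```

```text
time: 3.95
tool_pos: [510.5, -378.5, 50.7]
tcp_rot: [-3.14, 0.002, 0.03]
contact_force: [-6.7, 4.0, 8.9]
grip_width: 15.3
finger_force: 30.0
time: 4.12
tool_pos: [510.9, -378.4, 50.7]
tcp_rot: [-3.14, 0.003, 0.03]
contact_force: [-8.2, 4.7, 10.5]
grip_width: 15.7
finger_force: 30.0
time: 4.28
tool_pos: [511.2, -378.4, 50.7]
tcp_rot: [-3.139, 0.005, 0.03]
contact_force: [-12.0, 5.2, 11.7]
grip_width: 15.6
finger_force: 30.0
```

```bash
python3 -m inch '[0,0,0,-0.005,0,0,1, 0,0,0,0,0,0,1]'; python3 -m inch '[0,0,0,-0.0025,0,0,1, 0,0,0,0,0,0,1]';  python3 -m inch '[0,0,0,-0.002,0,0,1, 0,0,0,0,0,0,1]'
```

```text
time: 4.45
tool_pos: [509.6, -378.5, 50.7]
tcp_rot: [-3.14, -0.001, 0.029]
contact_force: [-0.2, 4.9, 5.6]
grip_width: 15.0
finger_force: 30.0
time: 4.62
tool_pos: [508.9, -378.5, 50.7]
tcp_rot: [-3.141, -0.003, 0.03]
contact_force: [3.9, 4.4, 3.4]
grip_width: 15.2
finger_force: 30.0
time: 4.78
tool_pos: [508.6, -378.5, 50.7]
tcp_rot: [3.141, -0.005, 0.03]
contact_force: [8.7, 5.6, 1.2]
grip_width: 15.5
finger_force: 30.0
```

```bash
python3 -m inch '[0,0,0,0.0035,0,0,1, 0,0,0,0,0,0,1, 0,0,0,0,0,0,0, 0,0,0,0,0,0,0, 0,0,0,0,0,0,0,  0,0,0,0,0,-0.01,0, 0,0,0,0,0,-0.04,0, 0,0,0,0,0,-0.05,0, 0,0,0,0,0,-0.05,0]'; python3 -m inch '[0,0,0,-0.0222,-0.0419,0,0, 0,0,0,-0.0222,-0.0419,0,0, 0,0,0,-0.0222,-0.0419,0,0, 0,0,0,-0.0222,-0.0419,0,0, 0,0,0,0,0,0,0]'; python3 - <<'E'
from h import *
to(435.2,-246,82)
t=capture("top");s=capture("scene")
cv2.imwrite("pics/c4.png",np.hstack([cv2.resize(t["image"][140:260,260:380,::-1],None,fx=3.3,fy=3.3,interpolation=cv2.INTER_CUBIC),cv2.resize(s["image"][135:255,225:345,::-1],None,fx=3.3,fy=3.3,interpolation=cv2.INTER_CUBIC)]))
E
```

```text
time: 5.53
tool_pos: [508.1, -379.2, 170.8]
tcp_rot: [-3.14, 0.001, 0.029]
contact_force: [0.5, -1.4, 0.7]
grip_width: 46.1
finger_force: 0.0
time: 5.95
tool_pos: [429.3, -241.5, 169.4]
tcp_rot: [-3.137, 0.005, 0.032]
contact_force: [0.4, 1.3, 0.2]
grip_width: 46.0
finger_force: 0.0
t 5.95 pos [ 429.3 -241.5  169.4] yaw [-3.137  0.005  0.032] F [0.4 1.3 0.2] w 46.0 ff 0.0
d mm [ 6.2  5.2 87.3] units [0.0078 0.0065 0.1092] turn units [-0.0034  0.0034  0.0019] steps 2.1
```

View pics/c4.png

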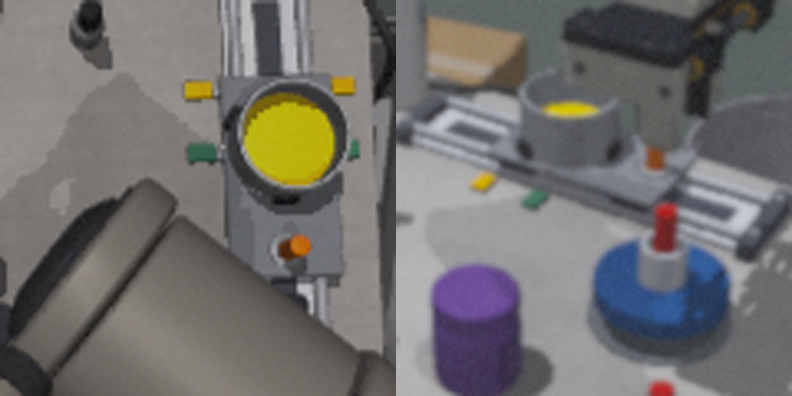

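```bash
python3 - <<'E'
from h import *
np.set_printoptions(precision=1,suppress=True)
t=capture("top");s=capture("scene")
print("post",onz(t,[(350.3,214.2)],73),"rim",onz(t,[(347.1,183.2)],78),tri([t,s],[(347.1,183.2),(278.3,164.4)]))
# wax cake front/near visible boundary and rim via edge-based fit
m=mask(t,(22,150,60),(34,255,255),(325,160,365,205)); c=max(cv2.findContours(m,0,1)[0],key=cv2.contourArea); print("wax",blobs(m,50),cv2.fitEllipse(cv2.convexHull(c)))
print("proj rim at hyp",proj(t,[[590,-376.5,78],[590+41,-376.5,78],[549,-376.5,78],[590,-335.5,78],[590,-417.5,78]]))
E
python3 -m inch '[0,0,0,0.0078,0.0065,0.03,0, 0,0,-0.0015,0,0,0.03,0, 0,0,0,0,0,0.025,0,0,0,0,0,0,0.015,0, 0,0,0,0,0,0.005,0, 0,0,0,0,0,0,0, 0,0,0,0,0,0,0]'
```

```text
post [[ 511.4 -378.7   73. ]] rim [[ 584.5 -372.5   78. ]] (array([ 585.5, -373. ,   74.8]), [0.5, 0.5])
wax [([334, 168, 28, 28, 609], [347.27, 181.61])] ((347.28448486328125, 181.6345977783203), (25.88225746154785, 29.378774642944336), 137.56158447265625)
proj rim at hyp [[348.7 180.9]
 [348.1 164. ]
 [349.3 198.1]
 [331.4 180.9]
 [366.  180.9]]
time: 6.73
tool_pos: [440.8, -253.5, 86.1]
tcp_rot: [3.141, -0.001, 0.031]
contact_force: [-0.3, -0.2, 0.5]
grip_width: 45.8
finger_force: 0.0
```

```bash
python3 -m inch '[0,0,0,-0.0068,-0.0096,0,0, 0,0,0,0,0,0,0, 0,0,0,0,0,0,0, 0,0,0,0,0,0,0]'; python3 - <<'E'
from h import *
to(435.2,-246,82)
np.set_printoptions(precision=1,suppress=True)
t=capture("top"); L=cv2.cvtColor(t["image"],cv2.COLOR_RGB2GRAY).astype(np.float32)
rs=np.arange(28,52,0.5); th=np.radians(np.arange(0,360,10)); C=np.array([590,-376.5])
prof=[]
for a in th:
    P=np.c_[C[0]+rs*np.cos(a),C[1]+rs*np.sin(a),np.full(len(rs),78)]
    u=proj(t,P).astype(np.float32); prof.append(cv2.remap(L,u[:,0],u[:,1],cv2.INTER_CUBIC).ravel())
prof=np.array(prof)
print(rs[::3])
for a,p in zip(th[::3],prof[::3]): print(int(np.degrees(a)+.5),p[::3].astype(int))
E
```

```text
time: 7.07
tool_pos: [434.7, -245.1, 86.4]
tcp_rot: [3.141, -0.001, 0.032]
contact_force: [-0.0, 0.5, -1.1]
grip_width: 45.9
finger_force: 0.0
t 7.07 pos [ 434.7 -245.1   86.4] yaw [ 3.141e+00 -1.000e-03  3.200e-02] F [-0.   0.5 -1.1] w 45.9 ff 0.0
d mm [0.4 0.9 4.4] units [0.0005 0.0012 0.0055] turn units [ 0.0007 -0.0007  0.0022] steps 0.1
[28.  29.5 31.  32.5 34.  35.5 37.  38.5 40.  41.5 43.  44.5 46.  47.5
 49.  50.5]
0 [ 90  88  75  61  51  48  55  71 103 122 108 110 131 163 184 180]
30 [ 91  92  95  93  81  57  50  70 111 127 112 100  99  99 105 113]
60 [163 138  98  85  94  95 101 120 125  88  57  70  74  77  97 112]
90 [162 162 162 160 154 137 120 131 121  70  50  59  60  74  88  75]
120 [163 163 164 163 166 160 158 136  77  47  49  51  52  52  65  94]
150 [162 163 159 152 146 148 135 102  66  56  51  51  53  60  65  66]
180 [161 156 148 144 145 150 127  87  65  45  33  22  24  39  55  64]
210 [159 150 145 142 119  98 104 103  81  68  64  65  66  64  60  65]
240 [155 137  96  73  59  66 102 138 139 136 136 138 139 139 140 141]
270 [127  82  63  54  56  49  82 130 136 130 132 134 135 136 136 137]
300 [107  63  53  50  51  48  44  76 126 141 137 139 140 139 138 138]
330 [ 83  68  54  52  52  50  53  66  99 132 132 116 113 112 110 109]
```

```bash
python3 -m inch '[0,0,0,0.0005,0.001,0.0052,0, 0,0,0,0,0,0,0, 0,0,0,0,0,0,1, 0,0,0,0,0,0,1, 0,0,0,0,0,0,1, 0,0,0,0,0,0,1, 0,0,0,0,0,0,1, 0,0,0,0,0,0,1]'; python3 -m inch '[0,0,0,0,0,-0.005,1, 0,0,0,0,0,-0.01,1,  0,0,0,0,0,-0.01,1, 0,0,0,0,0,0,1]'; python3 -c "
from h import *
to(435.2,-246,82)"
```

```text
time: 7.78
tool_pos: [434.9, -245.7, 81.6]
tcp_rot: [3.142, 0.0, 0.032]
contact_force: [0.1, 0.2, 0.7]
grip_width: 15.4
finger_force: 30.0
time: 8.12
tool_pos: [435.8, -246.4, 103.5]
tcp_rot: [3.139, -0.002, 0.032]
contact_force: [-0.0, -0.3, -1.7]
grip_width: 15.3
finger_force: 30.0
t 8.12 pos [ 435.8 -246.4  103.5] yaw [ 3.139e+00 -2.000e-03  3.200e-02] F [-0.  -0.3 -1.7] w 15.3 ff 30.0
d mm [-0.6 -0.5 21.5] units [-0.0008 -0.0006  0.0268] turn units [ 0.0014 -0.0016  0.0021] steps 0.5
```

```bash
python3 -m inch '[0,0,0,0,0,-0.02,1, 0,0,0,0,0,-0.03,1, 0,0,0,0,0,-0.02,1, 0,0,0,0,0,-0.007,1]'; python3 -m inch '[0,0,0,0.0076,0.0068,0,1, 0,0,0,0.0153,0.0136,0,1, 0,0,0,0.0229,0.0203,0,1, 0,0,0,0.0248,0.022,0,1, 0,0,0,0.0248,0.022,0,1, 0,0,0,0.0248,0.022,0,1, 0,0,0,0.0229,0.0203,0,1, 0,0,0,0.0229,0.0203,0,1, 0,0,0,0.0153,0.0136,0,1, 0,0,0,0.0096,0.0085,0,1]'; python3 -m inch '[0,0,0,0,0,0,1,0,0,0,0,0,0,1,0,0,0,0,0,0,1,0,0,0,0,0,0,1]';python3 - <<'E'
from h import *
to(592.6,-376.8,140)
t=capture("top");s=capture("scene")
cv2.imwrite("pics/c5.png",np.hstack([cv2.resize(t["image"][130:250,290:390,::-1],None,fx=3.5,fy=3.5,interpolation=cv2.INTER_CUBIC),cv2.resize(s["image"][105:225,215:335,::-1],None,fx=3.5,fy=3.5,interpolation=cv2.INTER_CUBIC)]))
E
```

```text
time: 8.45
tool_pos: [435.9, -246.5, 165.8]
tcp_rot: [3.138, -0.004, 0.032]
contact_force: [0.4, -0.4, -1.3]
grip_width: 15.1
finger_force: 30.0
time: 9.28
tool_pos: [592.8, -377.5, 160.3]
tcp_rot: [-3.14, 0.002, 0.032]
contact_force: [-1.1, -0.6, -2.5]
grip_width: 15.3
finger_force: 30.0
time: 9.62
tool_pos: [591.4, -375.8, 162.7]
tcp_rot: [-3.141, 0.001, 0.032]
contact_force: [-0.0, 0.6, -2.0]
grip_width: 15.5
finger_force: 30.0
t 9.62 pos [ 591.4 -375.8  162.7] yaw [-3.141e+00  1.000e-03  3.200e-02] F [-0.   0.6 -2. ] w 15.5 ff 30.0
d mm [ 1.2  1.1 22.7] units [0.0015 0.0013 0.0284] turn units [-0.0005  0.0006  0.0021] steps 0.5
```

View pics/c5.png

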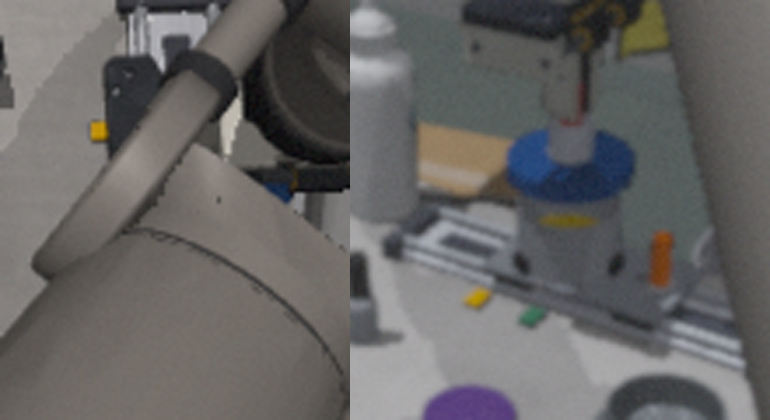

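```bash
python3 -m inch '[0,0,0,0.0011,0.0009,0.007,1, 0,0,0,0,0,0.01,1, 0,0,0,0,0,0.007,1, 0,0,0,0,0,0.003,1, 0,0,0,0,0,0,1, 0,0,0,0,0,0,1, 0,0,0,0,0,0,1]';python3 -m inch '[0,0,0,0,0,0.0015,1, 0,0,0,0,0,0.0015,1, 0,0,0,0,0,0.0015,1, 0,0,0,0,0,0,1, 0,0,0,0,0,0,1]'
```

```text
time: 10.3
tool_pos: [592.9, -377.1, 141.8]
tcp_rot: [3.141, -0.0, 0.032]
contact_force: [0.6, -0.0, -3.1]
grip_width: 15.1
finger_force: 30.0
time: 10.72
tool_pos: [592.7, -377.0, 137.9]
tcp_rot: [-3.142, 0.0, 0.032]
contact_force: [0.4, -0.4, -2.2]
grip_width: 15.3
finger_force: 30.0
```

```bash
python3 -m inch '[0,0,0,0,0,0.0015,1, 0,0,0,0,0,0.0015,1, 0,0,0,0,0,0,1]';python3 -m inch '[0,0,0,0,0,0.0015,1, 0,0,0,0,0,0.0015,1, 0,0,0,0,0,0,1, 0,0,0,0,0,0,1]'
```

```text
time: 10.97
tool_pos: [592.7, -376.9, 135.2]
tcp_rot: [-3.141, 0.0, 0.032]
contact_force: [0.4, -0.3, -2.8]
grip_width: 14.9
finger_force: 30.0
time: 11.3
tool_pos: [592.7, -377.0, 133.0]
tcp_rot: [-3.142, 0.0, 0.032]
contact_force: [-0.4, 0.6, -2.9]
grip_width: 15.2
finger_force: 30.0
```

```bash
python3 -m inch '[0,0,0,0,0,0.0015,1, 0,0,0,0,0,0.0015,1, 0,0,0,0,0,0,1, 0,0,0,0,0,0,1]';python3 -m inch '[0,0,0,0,0,0.001,1, 0,0,0,0,0,0.001,1, 0,0,0,0,0,0,1, 0,0,0,0,0,0,1]'
```

```text
time: 11.63
tool_pos: [592.7, -377.0, 130.6]
tcp_rot: [-3.142, 0.0, 0.032]
contact_force: [0.0, -0.3, -1.9]
grip_width: 15.1
finger_force: 30.0
time: 11.97
tool_pos: [592.9, -377.1, 129.6]
tcp_rot: [3.141, -0.001, 0.032]
contact_force: [-1.1, 1.4, 0.7]
grip_width: 15.0
finger_force: 30.0
```

```bash
python3 -m inch '[0,0,0,0,0,0.0006,1, 0,0,0,0,0,0,1, 0,0,0,0,0,0,-0.3, 0,0,0,0,0,0,-0.3, 0,0,0,0,0,0,-0.3, 0,0,0,0,0,0,-0.3, 0,0,0,0,0,0,-0.3, 0,0,0,0,0,0,-0.3]'; python3 - <<'E'
from h import *
to(592.6,-376.8,103)
s=capture("scene")
cv2.imwrite("pics/c6.png",cv2.resize(s["image"][115:225,215:335,::-1],None,fx=5,fy=5,interpolation=cv2.INTER_CUBIC))
E
```

```text
time: 12.63
tool_pos: [592.7, -377.0, 128.5]
tcp_rot: [-3.142, 0.0, 0.032]
contact_force: [-0.6, 0.1, 0.1]
grip_width: 50.8
finger_force: 0.0
t 12.63 pos [ 592.7 -377.   128.5] yaw [-3.142  0.     0.032] F [-0.6  0.1  0.1] w 50.8 ff 0.0
d mm [-0.1 -0.2 25.5] units [-0.0002 -0.0003  0.0318] turn units [-0.      0.0001  0.002 ] steps 0.6
```

View pics/c6.png

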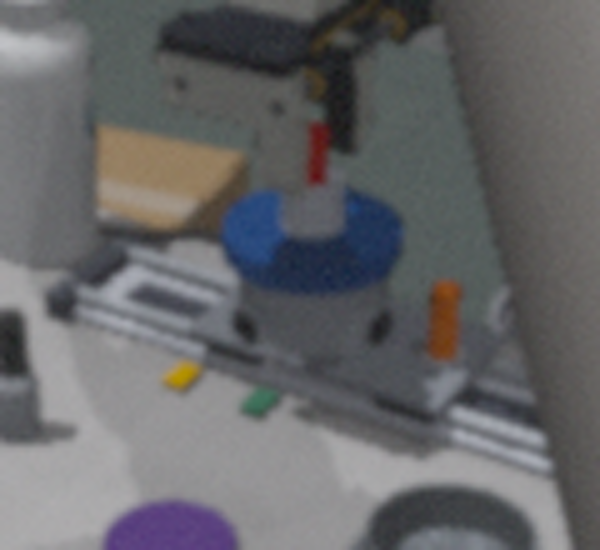

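```bash
python3 -m inch '[0,0,0,0,0,0.008,-0.3, 0,0,0,0,0,0.01,-0.3, 0,0,0,0,0,0.01,-0.3, 0,0,0,0,0,0.004,-0.3, 0,0,0,0,0,0,-0.3, 0,0,0,0,0,0,-0.3]';python3 -m inch '[0,0,0,0,0,0,1, 0,0,0,0,0,0,1, 0,0,0,0,0,0,1, 0,0,0,0,0,0,1, 0,0,0,0,0,0,1, 0,0,0,0,0,0,1]'
```

```text
time: 13.18
tool_pos: [592.6, -377.0, 102.5]
tcp_rot: [-3.141, 0.001, 0.032]
contact_force: [0.2, -0.0, -0.2]
grip_width: 60.0
finger_force: 0.0
time: 13.68
tool_pos: [592.9, -377.1, 103.4]
tcp_rot: [3.141, -0.0, 0.032]
contact_force: [-0.0, 0.2, 0.4]
grip_width: 33.0
finger_force: 30.0
```

Collar gripped (33 mm). Lift slowly, straight up, first a little.

```bash
python3 -m inch '[0,0,0,0,0,-0.002,1, 0,0,0,0,0,-0.003,1, 0,0,0,0,0,-0.004,1, 0,0,0,0,0,-0.005,1, 0,0,0,0,0,-0.005,1, 0,0,0,0,0,0,1, 0,0,0,0,0,0,1]';python3 - <<'E'
from h import *
to(592.7,-377,103+114,0.032)
s=capture("scene")
cv2.imwrite("pics/c7.png",cv2.resize(s["image"][105:215,215:335,::-1],None,fx=5,fy=5,interpolation=cv2.INTER_CUBIC))
E
```

```text
time: 14.27
tool_pos: [593.0, -377.2, 118.8]
tcp_rot: [3.141, -0.001, 0.032]
contact_force: [-0.3, 0.1, -0.6]
grip_width: 32.9
finger_force: 30.0
t 14.27 pos [ 593.  -377.2  118.8] yaw [ 3.141e+00 -1.000e-03  3.200e-02] F [-0.3  0.1 -0.6] w 32.9 ff 30.0
d mm [ -0.2  -0.1 -98.2] units [-2.000e-04 -1.000e-04 -1.227e-01] turn units [ 0.0005 -0.0005  0.    ] steps 2.4
```

View pics/c7.png

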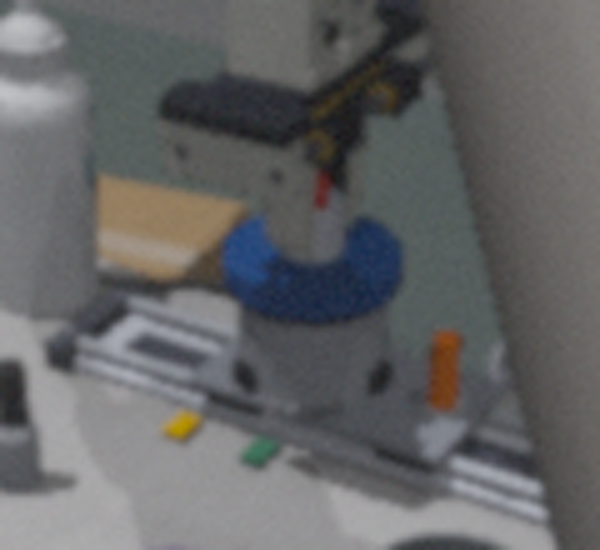

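```bash
python3 -m inch '[0,0,0,0,0,-0.006,1, 0,0,0,0,0,-0.012,1, 0,0,0,0,0,-0.015,1, 0,0,0,0,0,-0.016,1, 0,0,0,0,0,-0.017,1, 0,0,0,0,0,-0.017,1, 0,0,0,0,0,-0.016,1, 0,0,0,0,0,-0.012,1, 0,0,0,0,0,-0.008,1, 0,0,0,0,0,-0.0035,1]';python3 -m inch '[0,0,0,0,0,0,1, 0,0,0,0,0,0,1, 0,0,0,0,0,0,1, 0,0,0,0,0,0,1]';python3 - <<'E'
from h import *
to(592.7,-377,103.2+114,0.032)
s=capture("scene")
cv2.imwrite("pics/c8.png",cv2.resize(s["image"][75:215,215:345,::-1],None,fx=4.2,fy=4.2,interpolation=cv2.INTER_CUBIC))
E
```

```text
time: 15.15
tool_pos: [593.1, -377.3, 218.2]
tcp_rot: [3.14, -0.002, 0.032]
contact_force: [0.6, 0.3, -1.5]
grip_width: 32.8
finger_force: 30.0
time: 15.48
tool_pos: [592.5, -376.8, 215.3]
tcp_rot: [-3.141, 0.001, 0.032]
contact_force: [0.1, -0.3, -1.5]
grip_width: 32.9
finger_force: 30.0
t 15.48 pos [ 592.5 -376.8  215.3] yaw [-3.141e+00  1.000e-03  3.200e-02] F [ 0.1 -0.3 -1.5] w 32.9 ff 30.0
d mm [ 0.2  0.2 -1.9] units [ 0.0002  0.0002 -0.0024] turn units [-0.0007  0.0009  0.    ] steps 0.0
```

View pics/c8.png

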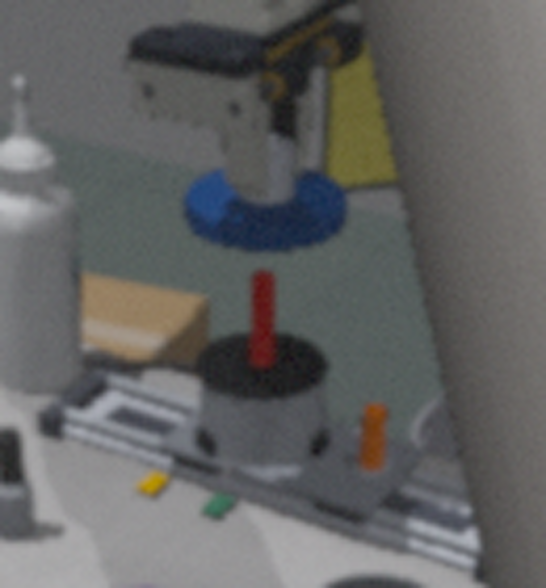

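```bash
python3 -m inch '[0,0,0,0,0,-0.001,1, 0,0,0,0,0,0,1, 0,0,0,0,0,0,1, 0,0,0,0,0,0,1, 0,0,0,0,0,0,1, 0,0,0,0,0,0,1]' && python3 -c "
from plant import *
print(close_job())"
```

```text
time: 16.03
tool_pos: [592.8, -377.0, 217.1]
tcp_rot: [3.141, -0.0, 0.032]
contact_force: [0.2, -0.3, -1.5]
grip_width: 32.8
finger_force: 30.0
the job is handed in; nothing more can be done
None
```

I handed the job in at 16 s: the carrier rests in the green detent, the sealing lid is seated in the tin, and the gripper holds the blue cover level, its lower edge about 4 cm above the red knob (worked out from the lift height); nothing around was touched.

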